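Swap the cup holders on the paint scale and set in their cups

TASK

Get the mixing bench ready for the next colour: swap the two grey cup holders, so that the large one stands in the middle of the scale's pan and the small one in the middle of the steel spill tray (the round rubber mat is free for parking), and nest each white tapered cup upright in the holder of its own size. Set things down rather than dropping them, and let each cup rest in its holder by its own weight, never pressed in where it would jam. Leave the bottle, tin and jar where they stand.

Things in the scene. Friction and masses are not known exactly. Their poses are not given: they have to be found in the camera images.
- scale: Bench scale, fixed: white housing 240 x 180 mm with a round flat steel pan, diameter 150 mm, its top 58 mm above the bench. Origin: on the bench (z = 0) straight below the pan's centre. The housing reaches 85 mm from there along its +x and 155 mm along its -x, where its low display panel is (under 58 mm high). At the start the small holder stands near the pan's middle.
- tray: Square shallow steel spill tray, fixed, 130 x 130 mm, rim 14 mm high and 3 mm thick, floor 3 mm above the bench. Origin: centre of its underside, on the bench surface. At the start the large holder stands about in its middle.
- mat: Round black rubber mat, fixed flat on the bench, diameter 92 mm, 3 mm thick, empty at the start: a free spot to park a holder. Origin: centre of its underside, on the bench surface.
- large_holder: Large cup holder, loose: round grey plastic, open-topped, 60 mm high, about 200 g. Straight collar, outer diameter 68 mm, from 32 mm above its underside to the rim (grip it there); narrower waist below, foot diameter 66 mm. The bore tapers from diameter 62 mm at the rim to 45 mm at its floor, 6 mm above the underside. Origin: centre of the underside; z up.
- small_holder: Small cup holder, the same shape: 48 mm high, about 130 g; collar of outer diameter 52 mm from 20 mm above its underside to the rim, foot diameter 50 mm, bore tapering from diameter 46 mm at the rim to 33 mm at its floor, 6 mm above the underside. Origin: centre of the underside; z up.
- large_cup: Large mixing cup, loose, upright: white, thin-walled, open-topped, 85 mm high, about 45 g. Tapers from diameter 47 mm at the foot to 63.5 at 53 mm height; above 55 mm a straight collar, diameter 66 mm (grip it there from outside, fingertips no lower). Resting loosely in the large holder its underside is about 12 mm (9 to 16) above the holder's. Origin: centre of the underside; z up.
- small_cup: Small mixing cup, the same shape: 70 mm high, about 30 g, tapering from diameter 34.5 mm at the foot to 47.5 at 41 mm height; above 43 mm a straight collar, diameter 50 mm. Resting loosely in the small holder its underside is about 12 mm (9 to 16) above the holder's. Origin: centre of the underside; z up.
- bottle: Bystander: white dropper bottle, diameter 39 mm, 100 mm high with a pointed black cap, loose. Origin: centre of the underside.
- tin: Bystander: closed round metal tin, diameter 63 mm, 62 mm high, loose. Origin: centre of the underside.
- jar: Bystander: closed jar with a black cap, diameter 54 mm, 85 mm high, loose. Origin: centre of the underside.
Mind the look-alikes: they are no part of the job. Leave any pink look-alike of the small_cup alone.

How it is judged:
By the outcome, as a careful person would: the job done as asked, in the order asked, and still so for the second after the job is handed in, with the robot touching nothing.
It also fails if it takes over 149 s, if anything falls off the work surface, if the arm or the gripper's body presses on something with over 40 N, if the wrist force passes 120 N, or if a joint passes its speed limit or range.

ROBOT

A 6-joint arm with a two-finger parallel gripper is mounted at the origin on the work surface. World frame = base frame: x ahead of the robot, y to its left, z up, the work surface at z = 0. Lengths are in m, angles in rad, forces in N, time in s.
With the tool pointing down it reaches from about 0.25 to 0.8 m from the base axis. Payload 3.9 kg.
Tool frame: the origin (TCP) lies at the centre of the arm's flange, where the gripper is bolted on; the fingertips stand 173 mm ahead of it and the grasp point (between the pads) lies 155 mm ahead of it; z points along the fingers, y is the line along which they close (so a half turn about z gives the same grasp; the last joint's range is limited). The gripper opens to 85 mm and grips with 20 to 120 N. Pads are 22 mm wide; open, the fingers measure 114 mm over their backs; the gripper's body (76 mm by 85 mm) begins 54 mm behind the grasp point. The pads swing forward as they close: fully open they stand 13 mm farther back than shut.
Start: joints at [-1.293, 0.26, -0.138, 1.173, 0, 1.571], TCP at [0.144, -0.505, 0.405] pointing down, gripper open.
Joint ranges: [-2.78, 2.78], [-0.83, 1.72], [-1.28, 1.37], [-1.9, 2.12], [-1.57, 1.48], [-3.14, 3.14]. Speed limits (rad/s): [2.57, 2.57, 3.14, 3.14, 3.14, 3.14].

INTERFACE

Orientations are given as a rotation vector (axis times angle).
In Python, from cell import bot gives the robot as it stands.
- The arm moves only by the tool apply_moves, never from a script. Its argument "series" is text: rows parted by semicolons, each of 5 numbers parted by spaces: the finger opening in cm, from 0 to 8.54, then the shift along the tool's x, y, z in cm, then the turn about the tool's z in rad. In form: grip dx dy dz roll; .... A call has exactly 10 rows; each row shifts and turns the commanded pose from where the row before left it, along the tool's axes as they then stand; what a row does not reach is not made up. A row lasts 1/8 s, in which the tool goes at most 62.5 mm and 10.7 degrees, less where a joint would pass 70% of its speed; a pose out of reach is approached as far as the arm can. A call is refused whole if a number of a shift passes 6.25 or a number of a turn 0.188, either way. A call with a gripper value outside its range is refused whole. The fingers move at their own pace and stop on an object; the grip force is fixed at half the most. Time passes only in rows, so rows that do not move let the fingers close, or fill a call up. It gives the time, the measured TCP pose, the force, the opening and the grip force at its end, in the units of the state.
- bot.sense(): the state, without advancing time (a new reading comes with each control period).
- bot.camera(name): name is "scene" or "top" or "wrist"; returns (picture, depth): 420x560x3 uint8, red, green, blue; 420x560 float32, m along the optical axis (not along the pixel's ray), 0 where there is no reading.
- bot.camera_params(name): a dict with "mtx" (3x3 intrinsics, pixels), "R" (3x3) and "t" (3): a world point X has camera coordinates R X + t. Camera axes: x right, y down, z forward; pixel columns grow to the right and rows downward; lengths in m; the calibration is good to about 2 mm. The wrist camera is an equidistant fisheye: a pixel r from the principal point sees the ray r / f radians off the axis. A picture is of the moment at which its call begins: read the wrist's pose just before it. camera_params takes no time and is no camera call; for the wrist camera it gives the pose at the moment of the call.
- bot.hand_in(): hands the job in; it is judged then, once.
Trained networks look in the newest picture that a camera, given by its name, has taken for a name from the list of things; names that differ only in an ending like _2 or _b are one class to them, and where a whole thing is asked for, a point or a joint stands for the part that bears it (a point fixed in the world has none). Each returns a list of dicts, best first, with "confidence" (0 to 1); they miss things now and then, are a little off and sometimes report something else, mostly with a low value. They report only what shows in the picture. A call takes as long as a camera call. They do not tell look-alikes from the thing itself.
- bot.spot_in(label, camera): "at" ([x, y, z] in m, in the coordinates of the camera as it stood for that picture, good to about 4 mm: the middle of the surface that is visible of it).
- bot.regions_of(label, camera): "region" (420x560 bool, what is visible of it).
- bot.landmark_of(label, camera): "at" ([x, y, z] in m, in the coordinates of the camera as it stood for that picture, good to about 4 mm: a listed point, or the origin of a listed thing).
The state is a dict: "clock": time; "joint_pos": joint angles; "joint_vel": joint speeds; "effort": joint torques, N m; "position": TCP position; "orientation": TCP orientation; "force": force on the tool from outside, world axes, zero at the start; "torque": the same for the moment, N m; "opening": opening from 0.0 (shut) to 1.0 (fully open); "grip_force": force on a finger pad.
Only numpy, scipy, OpenCV 4.12 (cv2) and the standard library are available. Lean on these libraries where they do the work, as an engineer would, in place of code of your own. Each camera call takes 0.05 s, during which the arm holds its last target. There are 200 camera calls.

## Working session

There is one attempt and no reset: what is moved stays moved. The work goes in short steps, Python scripts to look and compute and a tool call to move; the robot and the scene stay as the last step left them, time stands still between calls to the robot, and variables do not carry over. Pictures are saved under pics/ and viewed, at most 14 in all, crops included, and the job is handed in when it is done.

Besides the shell and the picture viewer there is one more tool, called after "Emit:" by a JSON object that holds its "op" and its "data". apply_moves: Moves the arm, as the interface text tells. Its arguments: {"type":"object","properties":{"series":{"type":"string"}},"required":["series"]}

```bash
mkdir -p pics; cat > h.py <<'E'
import numpy as np, cv2
from cell import bot
def world(p,c):
    P=bot.camera_params(c); return np.array(P["R"]).T@(np.array(p)-np.array(P["t"]))
def pix(p,c):
    P=bot.camera_params(c); q=np.array(P["mtx"])@np.array(p); return (q[:2]/q[2]).round().astype(int)
def cloud(c,depth):
    P=bot.camera_params(c);K=np.array(P["mtx"]);v,u=np.indices(depth.shape)
    X=np.stack([(u-K[0,2])/K[0,0]*depth,(v-K[1,2])/K[1,1]*depth,depth],-1)
    return (X-np.array(P["t"]))@np.array(P["R"])
E
python3 - <<'E'
from h import *
for c in ["top","scene"]:
    im,d=bot.camera(c); cv2.imwrite(f"pics/{c}0.png",im[...,::-1]); np.save(f"{c}0.npy",d)
    for n in "scale tray mat large_holder small_holder large_cup small_cup bottle tin jar".split():
        for r in bot.landmark_of(n,c): print(c,n,round(r["confidence"],2),world(r["at"],c).round(3),pix(r["at"],c))
s=bot.sense();print(s["clock"],s["position"],s["orientation"])
E
```

```text
top scale 0.83 [ 0.504 -0.27  -0.001] [432 246]
top tray 0.59 [ 0.485  0.236 -0.001] [230 249]
top tray 0.21 [0.697 0.035 0.   ] [310 169]
top mat 0.63 [0.562 0.003 0.002] [322 221]
top large_holder 0.91 [0.474 0.229 0.003] [232 253]
top small_holder 0.68 [ 0.508 -0.262  0.06 ] [437 243]
top large_cup 0.81 [ 0.662 -0.201  0.002] [403 184]
top large_cup 0.62 [ 0.481  0.235 -0.   ] [230 251]
top small_cup 0.71 [0.633 0.29  0.002] [212 192]
top small_cup 0.68 [0.669 0.189 0.002] [251 178]
top bottle 0.47 [0.46  0.001 0.   ] [323 261]
top tin 0.8 [ 0.699  0.035 -0.001] [310 168]
top jar 0.71 [0.581 0.46  0.003] [145 210]
scene scale 0.72 [ 0.507 -0.263 -0.001] [175 144]
scene tray 0.59 [ 0.483  0.234 -0.001] [360 220]
scene tray 0.22 [ 0.659 -0.198 -0.003] [158 199]
scene mat 0.77 [0.559 0.004 0.001] [255 202]
scene large_holder 0.16 [0.459 0.002 0.   ] [275 172]
scene small_holder 0.64 [ 0.515 -0.266  0.059] [167 129]
scene large_cup 0.8 [ 0.659 -0.198 -0.004] [158 199]
scene small_cup 0.79 [ 0.634  0.291 -0.004] [355 288]
scene small_cup 0.58 [ 0.669  0.187 -0.002] [303 278]
scene bottle 0.58 [0.459 0.004 0.002] [276 171]
scene tin 0.63 [ 0.699  0.027 -0.001] [230 255]
scene jar 0.81 [ 0.584  0.462 -0.002] [445 307]
1.1 [ 0.14397251 -0.50487345  0.40471547] [3.11130687e+00 4.34898308e-01 2.70556291e-05]
```

View pics/top0.png

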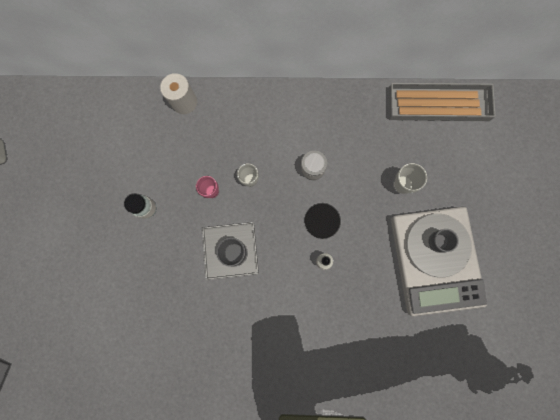

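View pics/scene0.png

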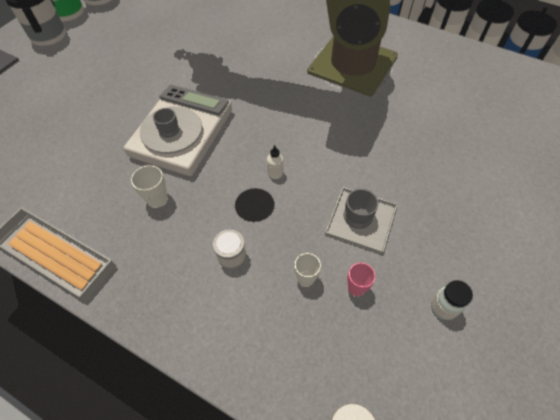

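Top view: white cup at (247,174) and its pink look-alike at (207,187) both fit small_cup by size. The job asks for the white one, so (247,174) is the target. The tall white cup at (410,178) is large_cup. I'll enlarge a crop to confirm and refine the centres with depth.

```bash
cat >> h.py <<'E'
from scipy.optimize import least_squares
def ring(c,X,xy,z,r,dz=.005,tol=.012):
    """fit centre of a rim of known radius r at height z"""
    D=np.hypot(X[...,0]-xy[0],X[...,1]-xy[1]); m=(abs(X[...,2]-z)<dz)&(D<r+tol)
    p=X[m]; 
    if len(p)<8: return None
    f=lambda q:(lambda h:np.maximum(h-r,0)*1+0)(np.hypot(p[:,0]-q[0],p[:,1]-q[1]))
    (cx,cy),R=cv2.minEnclosingCircle(p[:,:2].astype(np.float32)); return np.round([cx,cy,R,np.median(p[:,2]),len(p)],4)
OB=dict(large_holder=((.478,.232),.063,.034),small_holder=((.511,-.264),.106,.026),large_cup=((.660,-.2),.085,.033),small_cup=((.669,.188),.070,.025),pan=((.505,-.266),.058,.075),mat=((.560,.003),.003,.046))
E
python3 - <<'E'
from h import *
for c in ["top","scene"]:
    X=cloud(c,np.load(f"{c}0.npy"))
    print(c,"bench z",np.median(X[230:260,280:300,2]))
    for n,(xy,z,r) in OB.items(): print(n,ring(c,X,xy,z,r))
    D=np.maximum(abs(X[...,0]-.484),abs(X[...,1]-.235)); m=(D<.085)&(X[...,2]>.007)&(X[...,2]<.02)
    print("tray",cv2.minAreaRect(X[m][:,:2].astype(np.float32)*1000),m.sum())
    im=cv2.imread(f"pics/{c}0.png"); P=bot.camera_params(c);K=np.array(P["mtx"])
    # colour-based: mat dark at z=.003, project to plane
    Rt=np.array(P["R"]);t=np.array(P["t"]);o=-Rt.T@t
    def plane(uv,z):
        d=np.c_[uv,np.ones(len(uv))]@np.linalg.inv(K).T@Rt; s=(z-o[2])/d[:,2]; return o+d*s[:,None]
    for n,z in (("mat",.003),("tray",.014)):
        r=bot.regions_of(n,c)
        if r:
            q=cv2.findContours(r[0]["region"].astype(np.uint8),0,1)[0]; q=max(q,key=len)[:,0].astype(float)
            w=plane(q,z)[:,:2].astype(np.float32)*1000; print(n,"region",cv2.minEnclosingCircle(w),cv2.minAreaRect(w))
    print(o.round(3))
im=cv2.imread("pics/top0.png");cr=cv2.imread("pics/scene0.png")
cv2.imwrite("pics/crop.png",np.hstack([cv2.resize(im[150:210,185:275],(420,280)),cv2.resize(cr[240:310,280:385],(380,280))]))
E
```

```text
top bench z 0.0008684318693338502
large_holder [4.763e-01 2.233e-01 3.400e-02 6.310e-02 1.520e+02]
small_holder [ 5.118e-01 -2.666e-01  2.700e-02  1.055e-01  1.470e+02]
large_cup [ 6.599e-01 -2.013e-01  3.360e-02  8.440e-02  1.120e+02]
small_cup [6.659e-01 1.896e-01 2.540e-02 6.960e-02 6.500e+01]
pan [ 5.033e-01 -2.671e-01  7.570e-02  5.870e-02  2.673e+03]
mat [5.600e-01 3.000e-03 5.800e-02 2.800e-03 1.576e+03]
tray ((480.48028564453125, 233.99989318847656), (133.226806640625, 130.70846557617188), 7.6376118659973145) 663
mat region ((563.5847778320312, 3.521874189376831), 46.012481689453125) ((562.8491821289062, 2.943378448486328), (89.52310943603516, 88.64151763916016), 0.8831610083580017)
tray region ((481.57476806640625, 235.04212951660156), 90.16192626953125) ((482.31695556640625, 233.07064819335938), (129.9665985107422, 131.96728515625), 7.801843166351318)
[0.431 0.068 0.992]
scene bench z -0.0016672006910468733
large_holder [4.771e-01 2.259e-01 3.490e-02 6.080e-02 1.640e+02]
small_holder [ 5.125e-01 -2.630e-01  2.750e-02  1.027e-01  1.010e+02]
large_cup [ 6.608e-01 -1.992e-01  3.390e-02  8.220e-02  1.080e+02]
small_cup [6.668e-01 1.930e-01 2.540e-02 6.770e-02 9.700e+01]
pan [ 5.055e-01 -2.637e-01  7.610e-02  5.570e-02  1.665e+03]
mat [5.601e-01 3.000e-03 5.790e-02 6.000e-04 1.360e+03]
tray ((483.5833740234375, 236.4697265625), (131.7572784423828, 130.02569580078125), 7.702076435089111) 623
mat region ((564.195556640625, 8.323660850524902), 47.71868896484375) ((566.80224609375, 7.717807769775391), (91.07682037353516, 89.50626373291016), 69.56096649169922)
tray region ((568.5044555664062, 464.8048095703125), 48.63936233520508) ((569.3606567382812, 466.15625), (55.90156555175781, 96.59321594238281), 64.51565551757812)
[0.967 0.305 0.784]
```

View pics/crop.png

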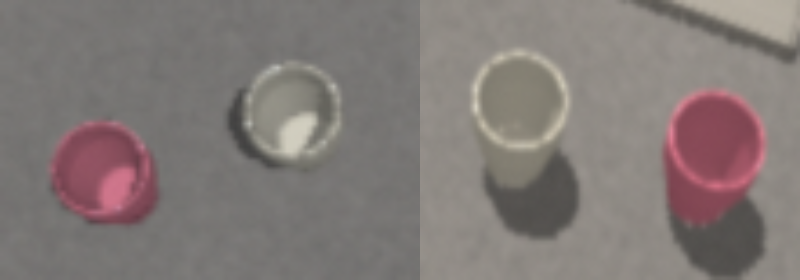

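The crop confirms it: left panel white cup at (292,110), pink one at (105,170). The white one is small_cup, at about (0.666, 0.191). Now moving over the small holder.

Emit:
{"op": "apply_moves", "data": {"series": "8.5 0 0 0 0.139;8.5 0 0 0 0.139;8.5 4.6 -3 0 0;8.5 4.6 -3 0 0;8.5 4.6 -3 0 0;8.5 4.6 -3 0 0;8.5 4.6 -3 0 0;8.5 4.6 -3 0 0;8.5 4.6 -3 0 0;8.5 4.6 -3 0 0"}}

```text
clock: 2.55
position: [0.5134, -0.2638, 0.4048]
orientation: [3.141, -0.0, 0.001]
force: [-0.1, -0.6, -0.2]
opening: 0.992
grip_force: 0.0
```

```bash
python3 - <<'E'
from h import *
s=bot.sense();print(np.round(s["joint_pos"],3),s["position"])
for c in ["scene","top"]:
    im,d=bot.camera(c);X=cloud(c,d)
    m=(abs(X[...,0]-.513)<.05)&(abs(X[...,1]+.264)<.08)&(X[...,2]>.15)&(X[...,2]<.40)&(d>0)
    p=X[m]; 
    if len(p):
        for a in (-1,1):
            q=p[(np.sign(p[:,1]+.264)==a)]; print(c,a,len(q),np.sort(q[:,2])[:6].round(3),"fingers y",np.percentile(q[q[:,2]<.28][:,1],[5,50,95]).round(3),np.percentile(q[q[:,2]<.28][:,0],[5,50,95]).round(3))
im,d=bot.camera("wrist");cv2.imwrite("pics/w1.png",im[...,::-1])
for n in ("small_holder","scale"):
    for r in bot.landmark_of(n,"wrist"): print(n,r["confidence"],world(r["at"],"wrist").round(4))
P=bot.camera_params("wrist");print(P)
E
```

```text
[-0.474  0.35  -0.008  1.213 -0.     2.667] [ 0.51344714 -0.26375242  0.40482286]
scene -1 843 [0.242 0.242 0.243 0.243 0.243 0.243] fingers y [-0.311 -0.306 -0.304] [0.504 0.516 0.525]
scene 1 2169 [0.243 0.244 0.244 0.245 0.246 0.246] fingers y [-0.219 -0.211 -0.205] [0.509 0.52  0.525]Traceback (most recent call last):
  File "<stdin>", line 9, in <module>
    return _quantile_unchecked(
        a, q, axis, out, overwrite_input, method, keepdims, weights)
    return _ureduce(a,
                    func=_quantile_ureduce_func,
    ...<5 lines>...
                    overwrite_input=overwrite_input,
                    method=method)
    r = func(a, **kwargs)
    result = _quantile(arr,
                       quantiles=q,
    ...<2 lines>...
                       out=out,
                       weights=wgt)
    slices_having_nans = np.isnan(arr[-1, ...])
                                  ~~~^^^^^^^^^
IndexError: index -1 is out of bounds for axis 0 with size 0
```

Emit:
{"op": "apply_moves", "data": {"series": "8.5 0 0 0 -0.1745;8.5 0 0 0 -0.1745;8.5 0 0 0 -0.1745;8.5 0 0 0 -0.1745;8.5 0 0 0 -0.1745;8.5 0 0 0 -0.1745;8.5 0 0 0 -0.1745;8.5 0 0 0 -0.1745;8.5 0 0 0 -0.1745;8.5 0 0 0 0"}}

```text
clock: 3.9
position: [0.5115, -0.2653, 0.4047]
orientation: [-2.225, -2.218, 0.0]
force: [0.7, -0.6, 0.3]
opening: 0.993
grip_force: 0.0
```

```bash
python3 - <<'E'
from h import *
s=bot.sense();print(np.round(s["joint_pos"],3),s["position"],s["orientation"])
im,d=bot.camera("wrist");cv2.imwrite("pics/w1.png",im[...,::-1])
for n in ("small_holder","scale"):
    for r in bot.landmark_of(n,"wrist"): print(n,r["confidence"],world(r["at"],"wrist").round(4))
P=bot.camera_params("wrist");print(P)
np.save("w1.npy",d)
E
```

```text
[-0.478  0.349 -0.01   1.212 -0.     1.096] [ 0.51147726 -0.26533471  0.40470728] [-2.22483966e+00 -2.21772356e+00  4.61714624e-04]
small_holder 0.67 [ 0.5118 -0.2648  0.0618]
scale 0.55 [ 0.5037 -0.2659  0.0029]
{'mtx': array([[325.1922621 ,   0.        , 276.93222587],
       [  0.        , 325.1922621 , 214.68869409],
       [  0.        ,   0.        ,   1.        ]]), 'R': array([[ 9.99990736e-01, -4.30235064e-03, -1.35198100e-04],
       [-4.07945421e-03, -9.57270008e-01,  2.89166889e-01],
       [-1.37351844e-03, -2.89163658e-01, -9.57278691e-01]]), 't': array([-0.51374388, -0.28930213,  0.30328737])}
```

View pics/w1.png

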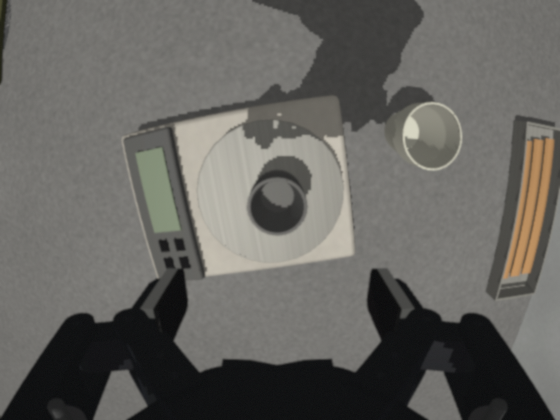

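The wrist view shows the small holder at (277,205) on the pan. Its measured position (0.512, -0.265) agrees with the other cameras.

Emit:
{"op": "apply_moves", "data": {"series": "8.5 0 0 4.5 0;8.5 0 0 4.5 0;8.5 0 0 4 0;8.5 0 0 3 0;8.5 0 0 0 0;4 0 0 0 0;4 0 0 0 0;4 0 0 0 0;4 0 0 0 0;4 0 0 0 0"}}

```text
clock: 5.3
position: [0.5129, -0.2654, 0.2468]
orientation: [2.219, 2.218, 0.002]
force: [-0.5, 1.1, 6.7]
opening: 0.599
grip_force: 63.4
```

Emit:
{"op": "apply_moves", "data": {"series": "4 0 0 -2 0;4 0 0 -4 0;4 0 0 -4 0;4 4.5 0.8 0 0;4 4.5 0.8 0 0;4 4.5 0.8 0 0;4 4.5 0.8 0 0;4 4.5 0.9 0 0;4 4.5 0.9 0 0;4 0 0 4 0"}}

```text
clock: 6.55
position: [0.5647, 0.0081, 0.3076]
orientation: [2.213, 2.222, 0.011]
force: [0.6, -0.5, -1.4]
opening: 0.597
grip_force: 63.0
```

Emit:
{"op": "apply_moves", "data": {"series": "4 0 0 4 0;4 0 0 3 0;4 0 0 2 0;4 0 0 1 0;4 0 0 0 0;4 0 0 0 0;4 0 0 0 0;4 0 0 0 0;4 0 0 0 0;4 0 0 0 0"}}

```text
clock: 7.8
position: [0.5622, 0.005, 0.2048]
orientation: [2.222, 2.221, 0.0]
force: [-1.1, -0.2, -1.5]
opening: 0.595
grip_force: 63.0
```

Emit:
{"op": "apply_moves", "data": {"series": "4 0 0 0.7 0;4 0 0 0.3 0;4 0 0 0.1 0;4 0 0 0.1 0;4 0 0 0 0;4 0 0 0 0;4 0 0 0 0;4 0 0 0 0;4 0 0 0 0;4 0 0 0 0"}}

```text
clock: 9.05
position: [0.5621, 0.005, 0.1927]
orientation: [-2.222, -2.221, 0.0]
force: [1.1, -0.2, -1.4]
opening: 0.597
grip_force: 63.0
```

Emit:
{"op": "apply_moves", "data": {"series": "4 0 0 0.1 0;4 0 0 0.05 0;4 0 0 0 0;4 0 0 0 0;7 0 0 0 0;7.5 0 0 0 0;8 0 0 0 0;8 0 0 0 0;8 0 0 -5 0;8 0 0 -5 0"}}

```text
clock: 10.3
position: [0.5618, 0.005, 0.2916]
orientation: [-2.221, -2.22, 0.002]
force: [1.7, 0.3, 0.1]
opening: 0.936
grip_force: 0.0
```

Emit:
{"op": "apply_moves", "data": {"series": "8.5 0 0 -5 0;8.5 5.5 -2.1 -4 0;8.5 5.5 -2.1 0 0;8.5 5.5 -2.1 0 0;8.5 5.5 -2.1 0 0;8.5 0 0 0 0;8.5 0 0 0 0;8.5 0 0 0 0;8.5 0 0 0 0;8.5 0 0 0 0"}}

```text
clock: 11.55
position: [0.4812, 0.2176, 0.3763]
orientation: [-2.224, -2.219, 0.0]
force: [0.6, 0.6, 0.0]
opening: 0.992
grip_force: 0.0
```

```bash
python3 - <<'E'
from h import *
s=bot.sense();print(np.round(s["joint_pos"],3),s["position"],s["clock"])
bot.camera("wrist")
for n in ("large_holder","tray","small_holder","mat"):
    for r in bot.landmark_of(n,"wrist")[:2]: print(n,round(r["confidence"],2),world(r["at"],"wrist").round(4))
im,d=bot.camera("scene");X=cloud("scene",d)
print(ring("scene",X,(.562,.005),.051,.026),ring("scene",X,(.477,.225),.063,.034))
E
```

```text
[ 0.425  0.279 -0.187  1.105 -0.     1.997] [0.48119588 0.2175539  0.37630307] 11.55
large_holder 0.75 [0.479  0.2288 0.0048]
small_holder 0.76 [0.5601 0.0092 0.0055]
mat 0.79 [0.5653 0.0037 0.0027]
[5.637e-01 6.000e-03 2.760e-02 4.870e-02 1.220e+02] [4.776e-01 2.265e-01 3.490e-02 6.090e-02 1.700e+02]
```

Emit:
{"op": "apply_moves", "data": {"series": "8.5 0.8 -0.4 2 0;8.5 0 0 5 0;8.5 0 0 5 0;8.5 0 0 4 0;8.5 0 0 1.7 0;8.5 0 0 0 0;6 0 0 0 0;6 0 0 0 0;6 0 0 0 0;6 0 0 0 0"}}

```text
clock: 13.1
position: [0.4776, 0.2267, 0.2008]
orientation: [2.221, 2.22, 0.004]
force: [-0.6, -0.1, 7.2]
opening: 0.784
grip_force: 68.1
```

Emit:
{"op": "apply_moves", "data": {"series": "6 0 0 0 0;6 0 0 -0.5 0;6 0 0 -2 0;6 0 0 -3 0;6 0 0 -4 0;6 0 0 -4 0;6 0 0 -4 0;6 0 0 -0.5 0;6 0 0 0 0;6 0 0 0 0"}}

```text
clock: 14.35
position: [0.4762, 0.2261, 0.3775]
orientation: [-2.221, -2.22, 0.005]
force: [0.5, 0.1, -1.9]
opening: 0.791
grip_force: 67.7
```

Emit:
{"op": "apply_moves", "data": {"series": "6 -4 0.3 0 0;6 -5.5 0.3 0 0;6 -5.5 0.3 0 0;6 -5.5 0.3 0 0;6 -5.5 0.3 0 0;6 -5.5 0.3 0 0;6 -5.5 0.3 0 0;6 -5.5 0.3 0 0;6 -4.5 0.3 0 0;6 -2.2 0.1 0 0"}}

```text
clock: 15.6
position: [0.5041, -0.2677, 0.3774]
orientation: [-2.223, -2.216, 0.001]
force: [0.2, 0.9, -1.4]
opening: 0.782
grip_force: 67.6
```

Emit:
{"op": "apply_moves", "data": {"series": "6 0 0 0 0;6 0 0 3 0;6 0 0 4 0;6 0 0 3 0;6 0 0 1 0;6 0 0 0 0;6 0 0 0 0;6 0 0 0 0;6 0 0 0 0;6 0 0 0 0"}}

```text
clock: 16.85
position: [0.5047, -0.2658, 0.2697]
orientation: [2.222, 2.22, 0.0]
force: [0.4, 0.3, -1.2]
opening: 0.788
grip_force: 67.7
```

```bash
python3 - <<'E'
from h import *
s=bot.sense();print(np.round(s["joint_pos"],3),s["position"],s["clock"],s["force"])
bot.camera("wrist")
for n in ("large_holder","scale","large_cup"):
    for r in bot.landmark_of(n,"wrist")[:2]: print(n,round(r["confidence"],2),world(r["at"],"wrist").round(4))
im,d=bot.camera("scene");X=cloud("scene",d)
print(ring("scene",X,(.504,-.265),.058,.075))
im,d=bot.camera("top");X=cloud("top",d)
print(ring("top",X,(.504,-.265),.058,.075))
E
```

```text
[-0.485  0.424 -0.262  0.884  0.     1.087] [ 0.50465492 -0.26577333  0.2697199 ] 16.85 [ 0.44081377  0.25870902 -1.2331098 ]
large_holder 0.8 [ 0.5043 -0.2679  0.0719]
large_cup 0.93 [ 0.6627 -0.2006  0.0008]
[ 5.055e-01 -2.636e-01  7.550e-02  5.570e-02  1.488e+03]
[ 5.036e-01 -2.664e-01  7.510e-02  5.870e-02  1.651e+03]
```

Emit:
{"op": "apply_moves", "data": {"series": "6 0 0 0.8 0;6 0 0 0.3 0;6 0 0 0.1 0;6 0 0 0.1 0;6 0 0 0.05 0;6 0 0 0 0;6 0 0 0 0;6 0 0 0 0;6 0 0 0 0;6 0 0 0 0"}}

```text
clock: 18.4
position: [0.5046, -0.2656, 0.2558]
orientation: [2.222, 2.221, 0.0]
force: [0.8, 0.1, -1.6]
opening: 0.79
grip_force: 67.7
```

Emit:
{"op": "apply_moves", "data": {"series": "6 0 0 0.1 0;6 0 0 0 0;6 0 0 0 0;6 0 0 0 0;6 0 0 0 0;6 0 0 0 0;6 0 0 0 0;6 0 0 0 0;6 0 0 0 0;6 0 0 0 0"}}

```text
clock: 19.65
position: [0.5045, -0.2656, 0.2558]
orientation: [2.222, 2.22, 0.0]
force: [-1.6, 0.6, 5.3]
opening: 0.782
grip_force: 68.5
```

Emit:
{"op": "apply_moves", "data": {"series": "7.2 0 0 0 0;7.8 0 0 0 0;8.5 0 0 0 0;8.5 0 0 0 0;8.5 0 0 -3 0;8.5 0 0 -5 0;8.5 0 0 -4 0;8.5 4.5 0.9 0 0;8.5 4.5 0.9 0 0;8.5 4.5 1 0 0"}}

```text
clock: 20.9
position: [0.5327, -0.1295, 0.375]
orientation: [2.222, 2.22, 0.0]
force: [0.4, 0.3, -0.0]
opening: 0.998
grip_force: 0.0
```

Emit:
{"op": "apply_moves", "data": {"series": "8.5 4.5 1 0 0;8.5 4.5 1 0 0;8.5 4.6 0.9 0 0;8.5 0 0 0 0;8.5 0 0 0 0;8.5 0 0 0 0;8.5 0 0 0 0;8.5 0 0 0 0;8.5 0 0 0 0;8.5 0 0 0 0"}}

```text
clock: 22.15
position: [0.5617, 0.0052, 0.3749]
orientation: [2.222, 2.221, 0.0]
force: [-0.8, -0.0, 0.4]
opening: 0.997
grip_force: 0.0
```

```bash
python3 - <<'E'
from h import *
s=bot.sense();print(s["position"],s["clock"],s["force"])
bot.camera("wrist")
for n in ("small_holder","mat"):
    for r in bot.landmark_of(n,"wrist")[:2]: print(n,round(r["confidence"],2),world(r["at"],"wrist").round(4))
for c in ("scene","top"):
    im,d=bot.camera(c);X=cloud(c,d);cv2.imwrite(f"pics/{c}1.png",im[...,::-1])
    print(c,"pan",ring(c,X,(.504,-.265),.058,.075),"LH",ring(c,X,(.504,-.265),.118,.034),"SH",ring(c,X,(.562,.005),.051,.026))
    D=np.maximum(abs(X[...,0]-.484),abs(X[...,1]-.235)); m=(D<.085)&(X[...,2]>.007)&(X[...,2]<.02)
    print("tray",cv2.minAreaRect(X[m][:,:2].astype(np.float32)*1000),m.sum())
    for n in ("large_holder","tray"): 
        for r in bot.landmark_of(n,c)[:1]: print(n,round(r["confidence"],2),world(r["at"],c).round(4))
E
```

```text
[0.56171083 0.00520206 0.37486567] 22.15 [-0.81285056 -0.02720832  0.39068542]
small_holder 0.56 [0.5641 0.0061 0.0071]
scene pan [ 5.050e-01 -2.632e-01  7.570e-02  5.580e-02  1.493e+03] LH [ 5.049e-01 -2.672e-01  3.560e-02  1.151e-01  1.320e+02] SH [5.635e-01 6.800e-03 2.690e-02 4.850e-02 1.160e+02]
tray ((482.9237365722656, 236.49612426757812), (132.43663024902344, 129.92515563964844), 7.671477794647217) 402
large_holder 0.87 [ 0.5058 -0.2678  0.0551]
tray 0.9 [ 0.4818  0.2349 -0.0022]
top pan [ 5.100e-01 -2.898e-01  6.950e-02  5.870e-02  5.570e+02] LH [ 5.051e-01 -2.704e-01  3.370e-02  1.181e-01  1.120e+02] SH [5.611e-01 1.690e-02 2.120e-02 5.050e-02 3.300e+01]
tray ((482.3714599609375, 234.195556640625), (130.49046325683594, 130.7427978515625), 7.88655424118042) 416
large_holder 0.55 [ 0.5025 -0.2684  0.0572]
tray 0.72 [ 0.482   0.2372 -0.    ]
```

View pics/scene1.png

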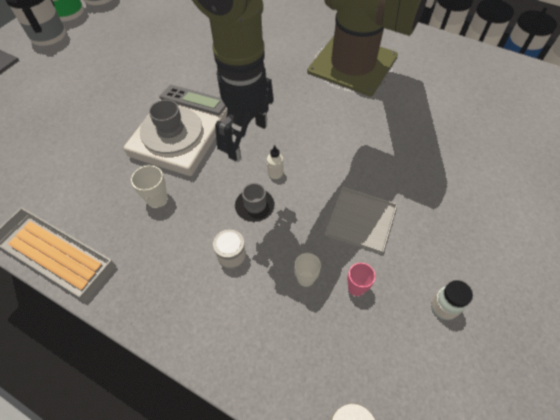

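The scene view shows the large holder on the pan at (166,118), the small one on the mat at (254,197) and the tray empty at (362,218). All of this is as planned.

Emit:
{"op": "apply_moves", "data": {"series": "8.5 0 0 5 0;8.5 0 0 5 0;8.5 0 0 4 0;8.5 0 0 3 0;8.5 0 0 1.3 0;8.5 0 0 0 0;4 0 0 0 0;4 0 0 0 0;4 0 0 0 0;4 0 0 0 0"}}

```text
clock: 23.85
position: [0.5627, 0.0053, 0.1935]
orientation: [2.22, 2.219, 0.004]
force: [0.1, 0.2, 6.6]
opening: 0.597
grip_force: 63.2
```

Emit:
{"op": "apply_moves", "data": {"series": "4 0 0 0 0;4 0 0 -1 0;4 0 0 -4 0;4 0 0 -5 0;4 0 0 -2 0;4 4 -1.4 0 0;4 5 -1.7 0 0;4 5 -1.8 0 0;4 5 -1.8 0 0;4 4 -1.3 0 0"}}

```text
clock: 25.1
position: [0.4806, 0.237, 0.3122]
orientation: [-2.221, -2.222, 0.0]
force: [0.1, 0.7, -2.0]
opening: 0.596
grip_force: 63.0
```

Emit:
{"op": "apply_moves", "data": {"series": "4 0 0 0 0;4 0 0 3 0;4 0 0 4 0;4 0 0 3 0;4 0 0 0.5 0;4 0 0 0 0;4 0 0 0 0;4 0 0 0 0;4 0 0 0 0;4 0 0 0 0"}}

```text
clock: 26.35
position: [0.4819, 0.2355, 0.2072]
orientation: [2.222, 2.221, 0.001]
force: [-0.3, 1.0, -1.8]
opening: 0.598
grip_force: 63.0
```

Emit:
{"op": "apply_moves", "data": {"series": "4 0 0 0.8 0;4 0 0 0.3 0;4 0 0 0.1 0;4 0 0 0.1 0;4 0 0 0.05 0;4 0 0 0.05 0;4 0 0 0 0;4 0 0 0 0;4 0 0 0 0;4 0 0 0 0"}}

```text
clock: 27.6
position: [0.4818, 0.2354, 0.1935]
orientation: [2.222, 2.221, 0.001]
force: [-1.9, -0.4, 5.7]
opening: 0.594
grip_force: 63.9
```

Emit:
{"op": "apply_moves", "data": {"series": "6 0 0 0 0;7 0 0 0 0;7 0 0 0 0;7 0 0 -2 0;7 0 0 -5 0;7 0 0 -5 0;7 0 0 -4 0;7 -1.1 4.6 0 0;7 -1.1 4.6 0 0;7 -1.1 4.6 0 0"}}

```text
clock: 28.85
position: [0.6211, 0.202, 0.353]
orientation: [2.222, 2.221, 0.001]
force: [-0.0, 0.4, -0.2]
opening: 0.82
grip_force: 0.0
```

Emit:
{"op": "apply_moves", "data": {"series": "7 -1.1 4.6 0 0;7 0 0 0 0;7 0 0 0 0;7 0 0 0 0;7 0 0 0 0;7 0 0 0 0;7 0 0 0 0;7 0 0 0 0;7 0 0 0 0;7 0 0 0 0"}}

```text
clock: 30.1
position: [0.6659, 0.1913, 0.3528]
orientation: [-2.222, -2.221, 0.0]
force: [-0.5, 0.1, 0.7]
opening: 0.822
grip_force: 0.0
```

```bash
python3 - <<'E'
from h import *
s=bot.sense();print(s["position"],s["clock"],s["force"])
im,d=bot.camera("wrist");cv2.imwrite("pics/w2.png",im[...,::-1])
for n in ("small_cup","small_holder"):
    for r in bot.landmark_of(n,"wrist")[:2]: print(n,round(r["confidence"],2),world(r["at"],"wrist").round(4))
for c in ("scene","top"):
    im,d=bot.camera(c);X=cloud(c,d)
    print(c,"SH",ring(c,X,(.482,.235),.051,.026),"SC",ring(c,X,(.666,.191),.07,.025))
    for n in ("small_cup","small_holder"): 
        for r in bot.landmark_of(n,c)[:2]: print(n,round(r["confidence"],2),world(r["at"],c).round(4))
E
```

```text
[0.66585127 0.19127783 0.35279041] 30.1 [-0.46746243  0.09191411  0.70194373]
small_cup 0.87 [0.6633 0.1897 0.0047]
small_cup 0.68 [6.386e-01 2.875e-01 4.000e-04]
small_holder 0.9 [0.4825 0.2379 0.0029]
scene SH [4.831e-01 2.376e-01 2.690e-02 4.890e-02 1.300e+02] SC [6.671e-01 1.923e-01 2.520e-02 6.830e-02 9.000e+01]
small_cup 0.66 [ 0.6345  0.2874 -0.0032]
small_cup 0.6 [ 0.6671  0.1873 -0.    ]
small_holder 0.74 [0.4853 0.2343 0.0044]
top SH None SC None
```

View pics/w2.png

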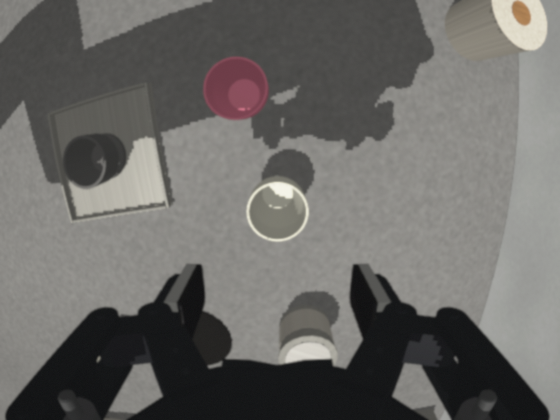

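The wrist view shows the white cup at (278,210), centred between the fingers. The pink one at (236,88) is well clear, so I'm grasping.

Emit:
{"op": "apply_moves", "data": {"series": "7 0 0 4 0;7 0 0 4 0;7 0 0 3 0;7 0 0 2.4 0;7 0 0 0 0;4 0 0 0 0;4 0 0 0 0;4 0 0 0 0;4 0 0 0 0;4 0 0 0 0"}}

```text
clock: 31.8
position: [0.6665, 0.1915, 0.2205]
orientation: [2.221, 2.22, 0.004]
force: [-0.3, -0.3, 5.8]
opening: 0.571
grip_force: 62.4
```

Emit:
{"op": "apply_moves", "data": {"series": "4 0 0 -0.5 0;4 0 0 -2 0;4 0 0 -4 0;4 0 0 -4 0;4 0 0 -2 0;4 0 0 0 0;4 0 0 0 0;4 0 0 0 0;4 0 0 0 0;4 0 0 0 0"}}

```text
clock: 33.05
position: [0.6657, 0.1913, 0.3432]
orientation: [-2.222, -2.221, 0.001]
force: [0.3, -0.0, 0.2]
opening: 0.57
grip_force: 61.9
```

```bash
python3 - <<'E'
from h import *
s=bot.sense();print(s["position"],s["clock"],s["force"],s["opening"])
im,d=bot.camera("wrist")
for n in ("small_cup","small_holder"):
    for r in bot.landmark_of(n,"wrist")[:2]: print(n,round(r["confidence"],2),world(r["at"],"wrist").round(4))
for c in ("scene",):
    im,d=bot.camera(c);X=cloud(c,d);cv2.imwrite("pics/s2.png",im[...,::-1])
    for n in ("small_cup","small_holder"): 
        for r in bot.landmark_of(n,c)[:2]: print(n,round(r["confidence"],2),world(r["at"],c).round(4))
E
```

```text
[0.66572464 0.19127679 0.3431736 ] 33.05 [ 0.25103559 -0.00468456  0.20882184] 0.5696817745721339
small_cup 0.92 [0.6634 0.1893 0.1262]
small_cup 0.55 [0.6387 0.2908 0.0025]
small_holder 0.92 [0.4805 0.237  0.0062]
small_cup 0.84 [0.6675 0.1851 0.1222]
small_cup 0.77 [ 0.6311  0.2926 -0.005 ]
small_holder 0.97 [0.485  0.2341 0.0055]
```

Emit:
{"op": "apply_moves", "data": {"series": "4 0.9 -3 0 0;4 1 -4 0 0;4 1 -4.4 0 0;4 1 -4 0 0;4 0.6 -3 0 0;4 0 0 0 0;4 0 0 3 0;4 0 0 3 0;4 0 0 2 0;4 0 0 0 0"}}

```text
clock: 34.6
position: [0.4819, 0.2359, 0.2624]
orientation: [-2.222, -2.22, 0.004]
force: [-0.8, -1.8, -1.0]
opening: 0.568
grip_force: 62.0
```

Emit:
{"op": "apply_moves", "data": {"series": "4 0 0 0.5 0;4 0 0 0.3 0;4 0 0 0.2 0;4 0 0 0.1 0;4 0 0 0 0;4 0 0 0 0;4 0 0 0 0;4 0 0 0 0;4 0 0 0 0;4 0 0 0 0"}}

```text
clock: 35.85
position: [0.4818, 0.2364, 0.2528]
orientation: [-2.222, -2.221, 0.0]
force: [-0.3, -0.7, -0.5]
opening: 0.564
grip_force: 62.0
```

Emit:
{"op": "apply_moves", "data": {"series": "4 0 0 0.4 0;4 0 0 0.3 0;4 0 0 0.2 0;4 0 0 0.1 0;4 0 0 0.1 0;4 0 0 0 0;4 0 0 0 0;4 0 0 0 0;4 0 0 0 0;4 0 0 0 0"}}

```text
clock: 37.1
position: [0.4818, 0.2364, 0.2419]
orientation: [-2.222, -2.221, -0.0]
force: [0.5, -0.1, -0.1]
opening: 0.567
grip_force: 62.0
```

```bash
python3 - <<'E'
from h import *
for _ in range(3):
    s=bot.sense();print(s["position"],np.round(s["force"],2)); im,d=bot.camera("scene")
    for n in ("small_cup","small_holder"): 
        for r in bot.landmark_of(n,"scene")[:2]: print(n,round(r["confidence"],2),world(r["at"],"scene").round(4))
E
```

```text
[0.48181339 0.23638278 0.24185455] [ 0.5  -0.14 -0.14]
small_cup 0.72 [ 0.6336  0.2925 -0.0034]
small_cup 0.62 [0.4825 0.2342 0.0207]
small_holder 0.8 [0.4858 0.2358 0.004 ]
[0.48185002 0.23637018 0.24185272] [ 0.17 -0.6  -0.2 ]
small_cup 0.63 [ 0.6311  0.2909 -0.0039]
small_cup 0.44 [0.4827 0.2333 0.0198]
small_holder 0.77 [0.4864 0.2318 0.0079]
[0.48183108 0.23638402 0.2418374 ] [-1.08  0.02 -1.08]
small_cup 0.83 [ 0.6318  0.2931 -0.0029]
small_cup 0.53 [0.4808 0.2334 0.0203]
small_holder 0.6 [0.4868 0.2355 0.0049]
small_holder 0.48 [ 0.4598  0.004  -0.0005]
```

Underside is about 18 mm above the holder's, with no contact yet. Creeping down in 0.5 mm steps.

Emit:
{"op": "apply_moves", "data": {"series": "4 0 0 0.1 0;4 0 0 0.05 0;4 0 0 0.05 0;4 0 0 0.05 0;4 0 0 0 0;4 0 0 0 0;4 0 0 0 0;4 0 0 0 0;4 0 0 0 0;4 0 0 0 0"}}

```text
clock: 38.8
position: [0.4818, 0.2364, 0.2393]
orientation: [2.222, 2.221, 0.0]
force: [1.0, -0.7, 0.1]
opening: 0.569
grip_force: 62.0
```

Emit:
{"op": "apply_moves", "data": {"series": "4 0 0 0.05 0;4 0 0 0.05 0;4 0 0 0.05 0;4 0 0 0.05 0;4 0 0 0 0;4 0 0 0 0;4 0 0 0 0;4 0 0 0 0;4 0 0 0 0;4 0 0 0 0"}}

```text
clock: 40.05
position: [0.4819, 0.2364, 0.2373]
orientation: [2.222, 2.221, 0.0]
force: [0.4, -1.5, 1.8]
opening: 0.565
grip_force: 62.2
```

Emit:
{"op": "apply_moves", "data": {"series": "4 0 0 0.05 0;4 0 0 0 0;4 0 0 0 0;4 0 0 0 0;4 0 0 0 0;4 0 0 0 0;4 0 0 0 0;4 0 0 0 0;4 0 0 0 0;4 0 0 0 0"}}

```text
clock: 41.3
position: [0.4819, 0.2364, 0.2368]
orientation: [-2.222, -2.221, -0.0]
force: [2.4, -1.0, 1.3]
opening: 0.568
grip_force: 62.2
```

Emit:
{"op": "apply_moves", "data": {"series": "5.6 0 0 0 0;6 0 0 0 0;6.5 0 0 0 0;7 0 0 0 0;8 0 0 -1 0;8.5 0 0 -3 0;8.5 0 0 -5 0;8.5 0 0 -4 0;8.5 -4 1.6 0 0;8.5 -5.6 2.3 0 0"}}

```text
clock: 42.55
position: [0.5212, 0.1405, 0.3687]
orientation: [2.217, 2.224, 0.005]
force: [1.4, -0.4, -0.4]
opening: 0.998
grip_force: 0.0
```

Emit:
{"op": "apply_moves", "data": {"series": "8.5 -5.6 2.3 0 0;8.5 -5.6 2.3 0 0;8.5 -5.6 2.3 0 0;8.5 -5.6 2.3 0 0;8.5 -5.6 2.3 0 0;8.5 -4 1.7 0 0;8.5 -2 0.8 0 0;8.5 0 0 0 0;8.5 0 0 0 0;8.5 0 0 0 0"}}

```text
clock: 43.8
position: [0.6603, -0.1985, 0.3673]
orientation: [-2.22, -2.222, -0.0]
force: [-1.0, 0.1, -0.2]
opening: 0.997
grip_force: 0.0
```

```bash
python3 - <<'E'
from h import *
s=bot.sense();print(s["position"],s["clock"],s["force"])
bot.camera("wrist")
for n in ("large_cup","large_holder"):
    for r in bot.landmark_of(n,"wrist")[:2]: print(n,round(r["confidence"],2),world(r["at"],"wrist").round(4))
for c in ("scene","top"):
    im,d=bot.camera(c);X=cloud(c,d);cv2.imwrite(f"pics/{c}3.png",im[...,::-1])
    print(c,"SC",ring(c,X,(.482,.236),.085,.025,.007),"LC",ring(c,X,(.66,-.2),.085,.033),"LH",ring(c,X,(.504,-.267),.118,.034))
    for n in ("small_cup","small_holder"): 
        for r in bot.landmark_of(n,c)[:2]: print(n,round(r["confidence"],2),world(r["at"],c).round(4))
im=cv2.imread("pics/scene3.png")[150:330,220:480];im2=cv2.imread("pics/top3.png")[190:290,170:310]
cv2.imwrite("pics/c3.png",np.hstack([cv2.resize(im,(433,300)),cv2.resize(im2,(367,300))]))
E
```

```text
[ 0.66030152 -0.19845442  0.36726603] 43.8 [-0.98072059  0.14569526 -0.17079298]
large_cup 0.79 [ 6.643e-01 -2.014e-01 -5.000e-04]
large_holder 0.64 [ 0.5056 -0.2641  0.058 ]
scene SC [4.832e-01 2.372e-01 2.600e-02 8.250e-02 1.180e+02] LC [ 6.618e-01 -1.991e-01  3.380e-02  8.230e-02  1.180e+02] LH [ 5.072e-01 -2.658e-01  3.630e-02  1.150e-01  1.220e+02]
small_cup 0.8 [0.4796 0.2315 0.0128]
small_holder 0.62 [0.4859 0.236  0.0043]
top SC [4.817e-01 2.343e-01 2.510e-02 8.550e-02 7.900e+01] LC [ 6.606e-01 -2.014e-01  3.350e-02  8.490e-02  1.110e+02] LH [ 5.049e-01 -2.683e-01  3.480e-02  1.180e-01  2.030e+02]
small_cup 0.86 [ 6.323e-01  2.885e-01 -5.000e-04]
small_cup 0.85 [0.4809 0.2351 0.0171]
small_holder 0.65 [0.4793 0.2355 0.0038]
```

View pics/c3.png

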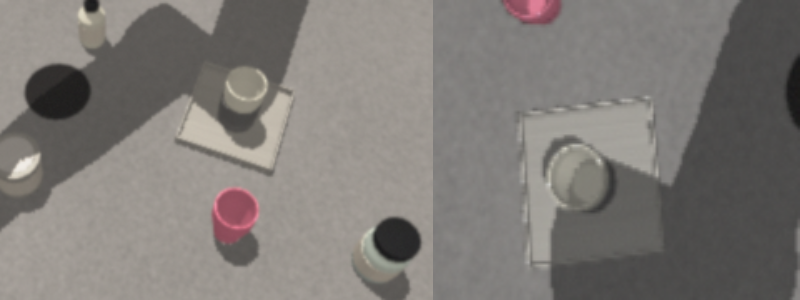

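The crops show the small cup nested upright in the small holder on the tray, at (245,90) and (577,178). Its rim is at about 84 mm, which matches a loose seat. Now the large cup.

Emit:
{"op": "apply_moves", "data": {"series": "8.5 -0.2 0.1 4 0;8.5 0 0 4 0;8.5 0 0 4 0;8.5 0 0 2 0;8.5 0 0 0 0;6 0 0 0 0;6 0 0 0 0;6 0 0 0 0;6 0 0 0 0;6 0 0 0 0"}}

```text
clock: 45.5
position: [0.6624, -0.202, 0.2288]
orientation: [2.22, 2.219, 0.003]
force: [0.7, -0.5, 5.8]
opening: 0.761
grip_force: 66.7
```

Emit:
{"op": "apply_moves", "data": {"series": "6 0 0 -0.5 0;6 0 0 -2 0;6 0 0 -4 0;6 0 0 -4.5 0;6 0 0 -4 0;6 0 0 -1 0;6 0 0 0 0;6 0 0 0 0;6 0 0 0 0;6 0 0 0 0"}}

```text
clock: 46.75
position: [0.6614, -0.2017, 0.3856]
orientation: [-2.221, -2.22, 0.002]
force: [0.6, -0.2, -0.4]
opening: 0.763
grip_force: 66.3
```

```bash
python3 - <<'E'
from h import *
s=bot.sense();print(s["position"],s["clock"],s["force"],s["opening"])
for c in ("wrist","scene","top"):
    im,d=bot.camera(c)
    for n in ("large_cup","large_holder","scale"):
        for r in bot.landmark_of(n,c)[:1]: print(c,n,round(r["confidence"],2),world(r["at"],c).round(4))
    if c!="wrist":
        X=cloud(c,d); print("LH",ring(c,X,(.505,-.267),.118,.034),"pan",ring(c,X,(.504,-.265),.058,.075))
E
```

```text
[ 0.66144396 -0.20165368  0.38563078] 46.75 [ 0.56958507 -0.21437927 -0.37564561] 0.7628648426966765
wrist large_cup 0.92 [ 0.6593 -0.1981  0.1584]
wrist large_holder 0.96 [ 0.5057 -0.2645  0.0586]
wrist scale 0.71 [ 5.018e-01 -2.653e-01  3.000e-04]
scene large_cup 0.96 [ 0.6571 -0.1994  0.1569]
scene scale 0.89 [ 5.080e-01 -2.636e-01 -5.000e-04]
LH [ 5.060e-01 -2.666e-01  3.570e-02  1.150e-01  1.310e+02] pan [ 5.060e-01 -2.638e-01  7.560e-02  5.580e-02  1.427e+03]
top large_cup 0.63 [ 0.6584 -0.1972  0.1619]
top large_holder 0.89 [ 0.5011 -0.2645  0.0584]
top scale 0.93 [ 0.5022 -0.2673 -0.0026]
LH [ 5.043e-01 -2.686e-01  3.450e-02  1.178e-01  1.970e+02] pan [ 5.036e-01 -2.668e-01  7.530e-02  5.880e-02  2.267e+03]
```

Emit:
{"op": "apply_moves", "data": {"series": "6 -1 -2.5 0 0;6 -1.6 -3.8 0 0;6 -1.6 -3.8 0 0;6 -1.5 -3.6 0 0;6 -0.9 -1.9 0 0;6 0 0 0 0;6 0 0 0 0;6 0 0 2 0;6 0 0 3 0;6 0 0 1.5 0"}}

```text
clock: 48.6
position: [0.5062, -0.267, 0.32]
orientation: [-2.219, -2.221, 0.001]
force: [0.4, 0.4, -0.3]
opening: 0.765
grip_force: 66.3
```

Emit:
{"op": "apply_moves", "data": {"series": "6 0 0 0.4 0;6 0 0 0.3 0;6 0 0 0.2 0;6 0 0 0.1 0;6 0 0 0 0;6 0 0 0 0;6 0 0 0 0;6 0 0 0 0;6 0 0 0 0;6 0 0 0 0"}}

```text
clock: 49.85
position: [0.5056, -0.2676, 0.3118]
orientation: [2.222, 2.221, 0.0]
force: [-0.0, 0.3, -0.6]
opening: 0.765
grip_force: 66.3
```

Emit:
{"op": "apply_moves", "data": {"series": "6 0 0 0.3 0;6 0 0 0.2 0;6 0 0 0.1 0;6 0 0 0.1 0;6 0 0 0.1 0;6 0 0 0 0;6 0 0 0 0;6 0 0 0 0;6 0 0 0 0;6 0 0 0 0"}}

```text
clock: 51.1
position: [0.5057, -0.2677, 0.304]
orientation: [2.222, 2.221, 0.0]
force: [1.9, -1.6, 1.7]
opening: 0.761
grip_force: 66.4
```

Emit:
{"op": "apply_moves", "data": {"series": "6 0 0 0.05 0;6 0 0 0.05 0;6 0 0 0.05 0;6 0 0 0 0;6 0 0 0 0;6 0 0 0 0;6 0 0 0 0;6 0 0 0 0;6 0 0 0 0;6 0 0 0 0"}}

```text
clock: 52.35
position: [0.5057, -0.2677, 0.3025]
orientation: [2.222, 2.221, 0.0]
force: [0.6, -2.5, 3.5]
opening: 0.765
grip_force: 66.8
```

Emit:
{"op": "apply_moves", "data": {"series": "6 -0.05 0 0 0;6 -0.05 0 0 0;6 0 0 0 0;6 0 0 0 0;6 0 0 0 0;6 0 0 0 0;6 0 0 0 0;6 0 0 0 0;6 0 0 0 0;6 0 0 0 0"}}

```text
clock: 53.6
position: [0.5054, -0.2685, 0.3022]
orientation: [-2.222, -2.22, 0.0]
force: [1.8, 0.3, 1.8]
opening: 0.761
grip_force: 66.6
```

Emit:
{"op": "apply_moves", "data": {"series": "6 0 0.05 0 0;6 0 0 0 0;6 0 0 0.05 0;6 0 0 0.05 0;6 0 0 0 0;6 0 0 0 0;6 0 0 0 0;6 0 0 0 0;6 0 0 0 0;6 0 0 0 0"}}

```text
clock: 54.85
position: [0.5056, -0.2686, 0.3015]
orientation: [-2.222, -2.22, 0.001]
force: [-1.2, -0.7, 5.7]
opening: 0.763
grip_force: 66.9
```

Seated at about 14.7 mm. I'll relieve the load a little, then release.

Emit:
{"op": "apply_moves", "data": {"series": "6 0 0 -0.05 0;6 0 0 -0.03 0;6 0 0 0 0;6 0 0 0 0;6 0 0 0 0;6 0 0 0 0;6 0 0 0 0;6 0 0 0 0;6 0 0 0 0;6 0 0 0 0"}}

```text
clock: 56.1
position: [0.5061, -0.2686, 0.3021]
orientation: [-2.222, -2.221, -0.0]
force: [-1.2, 0.1, -0.1]
opening: 0.76
grip_force: 66.3
```

Emit:
{"op": "apply_moves", "data": {"series": "7 0 0 0 0;7.4 0 0 0 0;7.8 0 0 0 0;8.5 0 0 0 0;8.5 0 0 0 0;8.5 0 0 -1 0;8.5 0 0 -3 0;8.5 0 0 -4 0;8.5 0 0 -4 0;8.5 0 0 0 0"}}

```text
clock: 57.35
position: [0.507, -0.2691, 0.4267]
orientation: [2.216, 2.215, 0.004]
force: [-0.3, 0.1, -0.8]
opening: 0.991
grip_force: 0.0
```

Emit:
{"op": "apply_moves", "data": {"series": "8.5 3 -1 0 0;8.5 4.5 -2 0 0;8.5 4.5 -2 0 0;8.5 4.5 -2 0 0;8.5 3 -1 0 0;8.5 0 0 0 0;8.5 0 0 0 0;8.5 0 0 0 0;8.5 0 0 0 0;8.5 0 0 0 0"}}

```text
clock: 58.6
position: [0.4264, -0.0741, 0.422]
orientation: [-2.223, -2.22, 0.0]
force: [-0.2, -0.3, 0.2]
opening: 0.997
grip_force: 0.0
```

```bash
python3 - <<'E'
from h import *
s=bot.sense();print(s["position"],s["clock"],s["force"],s["opening"])
ims=[]
for c in ("scene","top"):
    im,d=bot.camera(c);ims.append(im[...,::-1]);X=cloud(c,d)
    print(c,"LC",ring(c,X,(.505,-.268),.156,.033,.008),"SC",ring(c,X,(.482,.236),.085,.025,.007),"pan",ring(c,X,(.504,-.265),.058,.075))
    for n in ("large_cup","large_holder","small_cup","small_holder","scale","bottle","tin","jar"):
        for r in bot.landmark_of(n,c)[:2]: print(n,round(r["confidence"],2),world(r["at"],c).round(4))
cv2.imwrite("pics/f.png",np.hstack([cv2.resize(ims[0][60:330,80:480],(480,324)),cv2.resize(ims[1][130:330,360:560],(320,324))]))
E
```

```text
[ 0.42637222 -0.07406824  0.42197879] 58.6 [-0.21277076 -0.28739122  0.22736598] 0.9970116929524023
scene LC [ 5.033e-01 -2.652e-01  3.600e-02  1.523e-01  1.920e+02] SC [4.825e-01 2.368e-01 2.590e-02 8.200e-02 1.210e+02] pan [ 5.053e-01 -2.630e-01  7.570e-02  5.580e-02  1.505e+03]
large_holder 0.86 [ 0.5065 -0.267   0.056 ]
small_cup 0.95 [ 0.631   0.2911 -0.0056]
small_cup 0.61 [0.4607 0.0054 0.0024]
small_holder 0.69 [0.4853 0.2333 0.0033]
small_holder 0.45 [ 0.5029 -0.2641 -0.0024]
scale 0.97 [ 5.044e-01 -2.619e-01 -3.000e-04]
bottle 0.78 [ 4.588e-01  4.000e-04 -1.300e-03]
tin 0.67 [ 0.6999  0.0307 -0.001 ]
jar 0.82 [ 0.5837  0.4582 -0.0043]
top LC None SC [4.819e-01 2.348e-01 2.530e-02 8.490e-02 7.900e+01] pan [ 5.539e-01 -2.295e-01  3.920e-02  5.860e-02  2.250e+02]
small_cup 0.88 [ 0.6345  0.2876 -0.0017]
small_cup 0.74 [0.4808 0.2347 0.0186]
small_holder 0.6 [0.4799 0.2356 0.003 ]
small_holder 0.21 [0.4821 0.2353 0.0016]
bottle 0.63 [0.462  0.0007 0.0013]
tin 0.88 [0.6975 0.0364 0.0014]
jar 0.79 [0.5832 0.459  0.0051]
```

View pics/f.png

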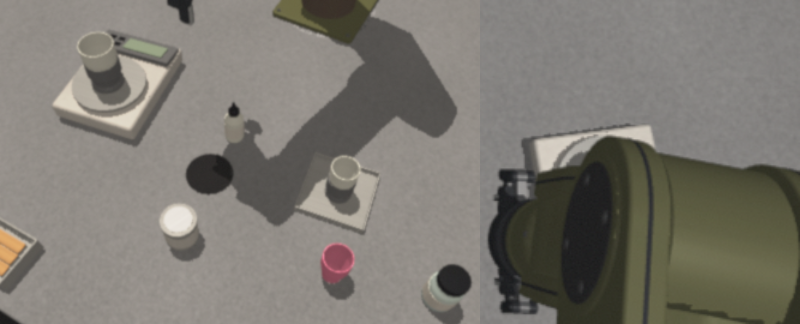

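Both cups stand nested: the large one on the scale at (98,60), rim at about 155 mm, and the small one on the tray at (344,178). The bottle, tin and jar haven't moved. Handing in.

```bash
python3 -c "
from cell import bot
print(bot.hand_in())"
```

```text
the job is handed in; nothing more can be done
None
```

The job is handed in: the large holder stands about 3 mm off the pan's centre and the small one within about 1 mm of the tray's. Each white cup rests loosely in its own holder, and the bottle, tin, jar and pink cup were left where they stood.

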